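# Release a ratchet specimen clamp and file the specimen

### The arm

A 6-joint arm with a two-finger parallel gripper is mounted at the origin on the work surface. World frame = base frame: x ahead of the robot, y to its left, z up, the work surface at z = 0. Lengths are in mm, angles in rad, forces in N, time in s.
With the tool pointing down it reaches from about 275 to 750 mm from the base axis. Payload 10.2 kg.
Tool frame: the origin (TCP) lies at the very end of the fingers, on their centre line; the grasp point (between the pads) lies 19 mm behind it (ctrl.pinch_z is the distance from the TCP to the grasp point, in mm); y points along the fingers, z is the direction in which the jaws open and shut, and the axes are right-handed (so a half turn about y gives the same grasp; the last joint's range is limited). The gripper opens to 85 mm and grips with 20 to 120 N. Pads are 22 mm wide; open, the fingers measure 114 mm over their backs; the gripper's body (76 mm by 85 mm) begins 54 mm behind the grasp point. The pads swing forward as they close: fully open they stand 13 mm farther back than shut.
Start: joints at [0.918, 0.313, 1.498, -0, 1.331, -0.223], TCP at [218.775, 477.251, 231.294] pointing down, gripper open.
Joint ranges: [-2.94, 2.94], [-0.97, 2.17], [0.19, 2.56], [-1.23, 4.37], [0.02, 3.11], [-2.88, 2.88]. Speed limits (rad/s): [2.39, 2.39, 3.01, 3.14, 3.14, 3.14].

### API

Orientations are given as a unit quaternion [w, x, y, z].
In Python, from rig import sense, eyes, ctrl gives the robot as it stands. The module is installed in compiled form; this text tells all that it offers.
- The arm moves only by the shell command python3 -m handwheel 'ROWS' [FORCE]. ROWS is JSON, a list of rows, each an object of numbers: "grip": the finger opening in mm, from 0 to 85.4; "tx", "ty", "tz": the shift along the tool's x, y, z in mm; "wx", "wy", "wz": the turn, a rotation vector about the tool's x, y, z in rad. In form: [{"grip": .., "tx": .., "ty": .., "tz": .., "wx": .., "wy": .., "wz": ..}, ...]. A call has 1 to 10 rows; each row shifts and turns the commanded pose from where the row before left it, along the tool's axes as they then stand; what a row does not reach is not made up. A row lasts 1/12 s, in which the tool goes at most 41.7 mm and 7.16 degrees, less where a joint would pass 70% of its speed; a pose out of reach is approached as far as the arm can. A call is refused whole if a number of a shift passes 41.7 or a number of a turn 0.125, either way. A call with a gripper value outside its range is refused whole. The fingers move at their own pace and stop on an object; FORCE is the grip in N (left out, the last holds). Time passes only in rows, so rows that do not move let the fingers close. It gives the time, the measured TCP pose, the force and the opening at its end, in the units of the state.
- sense(): the state, without advancing time (a new reading comes with each control period).
- eyes.capture(name): name is "scene" or "top"; returns a dict with "pixels" (384x512x3 uint8, red, green, blue), "mtx" (3x3 intrinsics, pixels), "dist" ([k1, k2, p1, p2, k3] as OpenCV has them; the pictures are not rectified), "R" (3x3) and "t" (3): a world point X has camera coordinates R X + t. Camera axes: x right, y down, z forward; pixel columns grow to the right and rows downward; lengths in mm; the calibration is good to about 2 mm. A picture is of the moment at which its call begins. There is no depth.
- ctrl.finish_job(): hands the job in, once; it reports no verdict.
The state is a dict: "time_s": time; "joints": joint angles; "dq": joint speeds; "tau": joint torques, N m; "eef_pos": TCP position; "ee_rot": TCP orientation; "force": force on the tool from outside, world axes, zero at the start; "wrist_torque": the same for the moment, N m; "grip_width": opening from 0.0 (shut) to 1.0 (fully open).
Only numpy, scipy, OpenCV 4.12 (cv2) and the standard library are available. Lean on these libraries where they do the work, as an engineer would, in place of code of your own. Each camera call takes 0.05 s, during which the arm holds its last target.

### The job

The limestone specimen on its round metal disc is held in the ratchet clamp: lift the clamp's spring pawl off the ratchet wheel by its thumb tab and hold it up until the jaw has backed off fully, with the specimen still in its nest. Then take the specimen out and set it down upright, without dropping it, in the empty compartment of the wooden tray. Leave the two other mounted shells standing where they are.

Things in the scene. Friction and masses are not known exactly. Their poses are not given: they have to be found in the camera images.
- nest (a point): Centre of the specimen's seat on the ratchet clamp (fixed; grey cast base 250 x 92 x 16 mm), on top of the base, 16 mm above the table. x runs along the clamp from the ratchet wheel towards the nest, z up. A steel V stop 11 mm high stands on the nest's +x side; the moving jaw (44 mm wide, top 40 mm above the table) comes from -x.
- wheel_hub (a point): Centre of the steel ratchet wheel, 46 mm above the table, 147 mm to -x of the nest in the clamp's mid plane; axle along the clamp's y. Wheel 56 mm across, 12 mm thick, 16 saw teeth 7 mm deep; a black turning knob 38 mm across on its +y side. The dark steel pawl lies along x on top of the wheel. Axes as the nest's at the start; turns with the wheel.
- pawl_tab (a point): Middle of the pawl's upright black thumb tab, 22 mm long (clamp x), 14 mm thick (clamp y), 28 mm high; the top is 12 mm above this point. 100 mm above the table when down, at the pawl's free end, away from the nest. The hinge pin runs along the clamp's y, 94 mm from here towards the nest and 18 mm lower; the tab rises on that arc. Both y sides of the tab are free.
- pawl (a joint): Pawl angle in rad: 0 = down in the teeth, up to 0.5 as the tab is lifted. It clears the teeth above about 0.12 rad (tab about 11 mm up); lifting takes 3 to 7 N at the tab against its spring, and it drops back in when released.
- jaw (a joint): Travel of the moving jaw in m: 0 = clamping the specimen, 0.026 = fully backed off. While the pawl is clear of the teeth a damped return spring backs it off by itself in about 3 s; if the pawl drops early it stops at the next tooth.
- jaw_nose (a point): Front top edge of the jaw's hold-down lip, 36.5 mm above the table, 32 mm wide, overhanging the specimen's disc by 7 mm while clamped; it moves with the jaw.
- specimen: The specimen: aluminium disc 52 mm diameter, 12 mm high, with a limestone core 32 mm diameter standing on it up to 54 mm, and a small shell on top up to 67 mm. Origin at the centre of the disc's underside, z up. About 0.16 kg. Starts in the nest, 16 mm above the table.
- card: Blank paper card 50 x 60 mm, under 1 mm thick, at the centre of the empty compartment's floor (its origin), 5 mm above the table. x along the tray's length, z up. The wooden tray is fixed, 275 x 98 x 18 mm, three compartments in a row along x, each about 85 x 88 mm inside, 88.5 mm centre to centre; walls and dividers end 18 mm above the table.
- shell_spire: Another mounted specimen in the tray: a spired white shell, about 75 mm high in all, on a disc 52 mm across. Origin at the centre of its underside. To be left alone.
- shell_dome: Another mounted specimen in the tray: a low domed white shell, 38 mm high in all, on a disc 52 mm across. Origin at the centre of its underside. To be left alone.
There are look-alikes about, which are no part of the job. What is shaped like the specimen but orange or red is not meant.

How it is judged (in metres and radians):
On the way:
1. the jaw has backed off fully while the specimen is still in its nest (value of joint jaw above 0.0235 m and distance between specimen and nest below 0.015 m), for 0.2 s.
At the end, for the whole second after the job is handed in: The specimen stands upright (within 0.12 rad) and at rest on the empty compartment's floor, disc centre within 24 mm of the card's centre; the jaw is still backed off (over 23.5 of its 26 mm); both other shells stand upright within 25 mm of where they were (horizontal distance between specimen and card below 0.024 m and z of specimen in the frame of card below 0.006 m and angle between each of specimen, shell_spire, shell_dome's own z axis and vertical below 0.12 rad and linear speed of specimen below 0.02 m/s and value of joint jaw above 0.0235 m and distance of each of shell_spire, shell_dome from where it was at the start of the episode below 0.025 m); the robot touches nothing.
It fails at once if the specimen is dropped (falls free from more than about 25 mm) (contact force between the fingers and specimen below 0.05 N and height (world z) of specimen above 0.03 m and linear speed of specimen above 0.35 m/s).
It fails at once if another mounted shell is knocked over or out of its place (angle between any of shell_spire, shell_dome's own z axis and vertical above 0.6 rad or distance of any of shell_spire, shell_dome from where it was at the start of the episode above 0.04 m).
It also fails if it takes over 54 s, if anything falls off the work surface, if the arm or the gripper's body presses on something with over 40 N, if the wrist force passes 120 N, or if a joint passes its speed limit or range.

## Working session

There is one attempt and no reset: what is moved stays moved. The work goes in short steps, Python scripts to look and compute and a shell command to move; the robot and the scene stay as the last step left them, time stands still between calls to the robot, and variables do not carry over. Pictures are saved under pics/ and viewed, and the job is handed in when it is done.

```bash
mkdir -p pics; python3 - <<'E'
from rig import sense, eyes, ctrl
import cv2,numpy as np
for n in ("scene","top"):
    c=eyes.capture(n); cv2.imwrite(f"pics/{n}0.png",c["pixels"][:,:,::-1]); np.savez(f"{n}0.npz",**c)
    R=np.array(c["R"]);t=np.array(c["t"]).ravel(); print(n,np.round(-R.T@t),np.round(R,2).tolist(),np.round(c["mtx"],1).tolist(),c["dist"])
print(sense(),ctrl.pinch_z)
E
```

```text
scene [875. 578. 948.] [[-0.89, 0.46, -0.02], [0.37, 0.69, -0.62], [-0.27, -0.55, -0.79]] [[480.6, 0.0, 255.2], [0.0, 480.6, 196.5], [0.0, 0.0, 1.0]] [-0.14928581  0.          0.          0.          0.        ]
top [482. -16. 955.] [[0.01, -1.0, 0.01], [-0.99, -0.01, -0.13], [0.13, -0.01, -0.99]] [[370.1, 0.0, 254.9], [0.0, 370.1, 180.6], [0.0, 0.0, 1.0]] [-0.12250252  0.          0.          0.          0.        ]
{'time_s': 0.1, 'joints': array([ 9.17635393e-01,  3.13372975e-01,  1.49832966e+00,  5.49214642e-06,
        1.33096316e+00, -2.23389479e-01]), 'dq': array([ 0.00016749, -0.00090443,  0.00098096,  0.00081824, -0.00046669,
       -0.00103743]), 'tau': array([ 2.78382235e-03, -4.12897825e+01, -2.60138905e+01, -2.01460407e-04,
        3.09817777e-03,  4.18546529e-05]), 'eef_pos': array([218.62258433, 477.08457575, 230.81491572]), 'ee_rot': array([-0.69050092,  0.69118642, -0.15094362,  0.15061818]), 'force': array([ 0.5553156 , -0.17742923, -0.6719291 ]), 'wrist_torque': array([ 0.02983991, -0.03691134, -0.02762327]), 'grip_width': 1.0049850523441626} 18.700000000000003
```

View pics/scene0.png

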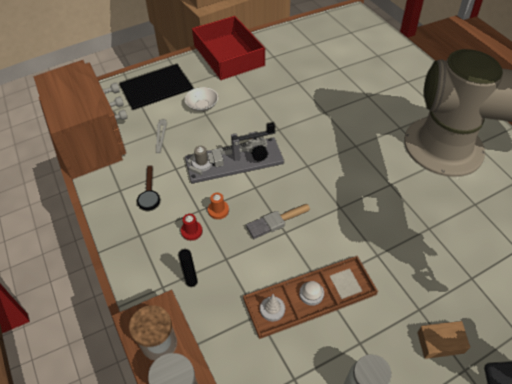

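View pics/top0.png

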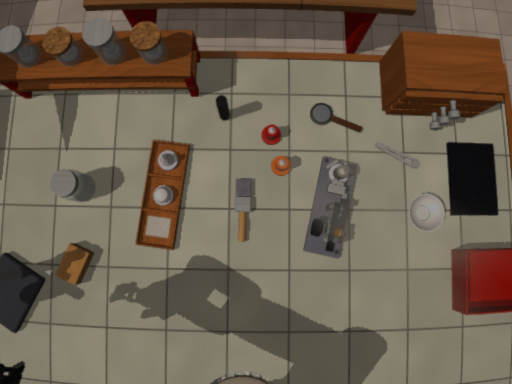

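```bash
python3 - <<'E'
import cv2,numpy as np
a=cv2.imread("pics/scene0.png"); b=cv2.imread("pics/top0.png")
x=cv2.resize(a[110:200,175:295],None,fx=6,fy=6,interpolation=cv2.INTER_CUBIC);cv2.imwrite("pics/s_c.png",x)
x=cv2.resize(b[145:270,290:370],None,fx=4.7,fy=4.7,interpolation=cv2.INTER_CUBIC)
y=cv2.resize(b[130:255,130:210],None,fx=4.7,fy=4.7,interpolation=cv2.INTER_CUBIC)
cv2.imwrite("pics/t_c.png",np.hstack([x,y]))
E
```

```text
(no output)
```

View pics/s_c.png

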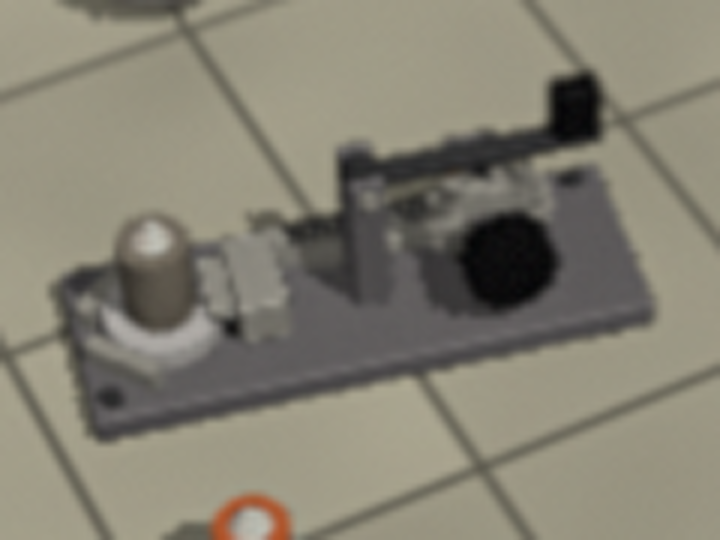

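View pics/t_c.png

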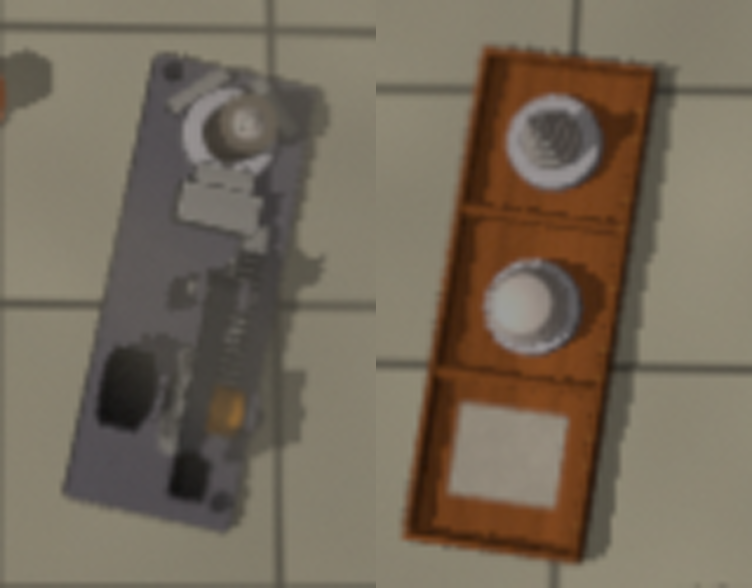

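```bash
cat > h.py <<'E'
import cv2,numpy as np
def load(n): 
    d=np.load(n+".npz"); return {k:d[k] for k in d.files}
def ray(c,uv):
    R=c["R"];t=c["t"].ravel()
    p=cv2.undistortPoints(np.array([[uv]],float),c["mtx"],c["dist"]).ravel()
    d=R.T@np.array([p[0],p[1],1]); return -R.T@t,d/np.linalg.norm(d)
def onz(c,uv,z):
    o,d=ray(c,uv); return o+d*(z-o[2])/d[2]
def tri(c1,u1,c2,u2):
    o1,d1=ray(c1,u1);o2,d2=ray(c2,u2)
    s=np.linalg.lstsq(np.c_[d1,-d2],o2-o1,rcond=None)[0]
    a=o1+s[0]*d1;b=o2+s[1]*d2; return (a+b)/2,np.linalg.norm(a-b)
def proj(c,X):
    r=cv2.Rodrigues(c["R"])[0]
    return cv2.projectPoints(np.array(X,float).reshape(-1,3),r,c["t"].ravel().astype(float),c["mtx"],c["dist"])[0].reshape(-1,2)
E
python3 - <<'E'
from h import *
np.set_printoptions(precision=1,suppress=True)
S=load("scene0");T=load("top0")
tc=lambda x,y:(290+x/4.7-.4,145+y/4.7-.4); tt=lambda x,y:(130+(x-376)/4.7-.4,130+y/4.7-.4); sc=lambda x,y:(175+x/6-.4,110+y/6-.4)
print("base", [onz(T,tc(*p),16)[:2] for p in [(155,55),(65,493),(230,530)]])
print("base scene", [onz(S,sc(*p),16)[:2] for p in [(98,430),(650,312),(598,172),(62,285)]])
print("disc top",onz(T,tc(228,130),28), "scene",onz(S,sc(160,322),28))
print("shelltop tri",tri(T,tc(243,125),S,sc(153,228)))
print("tab",tri(T,tc(188,475),S,sc(575,103)))
print("tab top z112", onz(S,sc(577,82),112))
print("tray18",[onz(T,tt(*p),18)[:2] for p in [(484,46),(656,66),(405,537),(582,560)]])
print("card T",[onz(T,tt(*p),5.5)[:2] for p in [(460,402),(567,415),(447,493),(557,507)]])
# card colour mask both views
for n,c,roi in (("T",T,(195,265,130,190)),("S",S,(260,310,320,375))):
    im=c["pixels"];h=cv2.cvtColor(im,cv2.COLOR_RGB2HSV);r0,r1,c0,c1=roi
    m=((h[...,1]<80)&(h[...,2]>120)).astype(np.uint8);mm=np.zeros_like(m);mm[r0:r1,c0:c1]=m[r0:r1,c0:c1]
    n_,l,st,ce=cv2.connectedComponentsWithStats(mm)
    for i in range(1,n_):
        if st[i,4]>40: print(n,st[i],ce[i],onz(c,ce[i],5.5))
E
```

```text
base [array([ 671.5, -201.1]), array([ 432.3, -149.7]), array([ 412.7, -239.1])]
base scene [array([ 674.2, -196.5]), array([ 435.9, -144.4]), array([ 414.4, -230.1]), array([ 656.1, -281.5])]
disc top [ 628.2 -238.3   28. ] scene [ 629.7 -229.9   28. ]
shelltop tri (array([ 623.9, -234.7,   78.6]), np.float64(2.38835908073142))
tab (array([ 445.2, -198.1,  100.1]), np.float64(1.166675395794733))
tab top z112 [ 443.9 -197.6  112. ]
tray18 [array([711. , 242.4]), array([700.3, 145.6]), array([440.8, 273.8]), array([430.6, 177. ])]
card T [array([514.3, 249.9]), array([508.2, 190.3]), array([464.6, 255.1]), array([458.2, 194.1])]
T [130 195  13  11 133] [135.6 199.8] [553.3 283.    5.5]
T [153 195  16  10 106] [159.8 199. ] [556.5 219.3   5.5]
T [186 195   4  12  43] [187.7 200.9] [552.5 146.5   5.5]
T [130 209  37  56 946] [143.1 246.1] [434.9 258.3   5.5]
T [169 210  21  55 630] [182.  244.2] [441.8 157.8   5.5]
T [146 216  25  22 433] [157.7 226.4] [485.9 222.    5.5]
S [320 260  19   7  77] [326.4 262. ] [494.3 159.    5.5]
S [363 260  12  25 170] [370.3 269.1] [417.2 221.8   5.5]
S [330 269  32  30 569] [345.4 283.3] [486.3 224.7   5.5]
S [320 285   4  17  54] [321.3 293. ] [545.5 219.4   5.5]
S [339 296  36  14 272] [362.  304.7] [483.5 284.8   5.5]
```

```bash
cat >> h.py <<'E'
from scipy.spatial.transform import Rotation as Ro
from rig import sense
def tool():
    s=sense(); q=s["ee_rot"]; return s["eef_pos"],Ro.from_quat([q[1],q[2],q[3],q[0]]),s
def goto(p,zdir,tilt=0):
    P,R,s=tool(); z=np.array([*zdir,0.]);z/=np.linalg.norm(z)
    y=np.array([0,0,-1.]);G=Ro.from_matrix(np.c_[np.cross(y,z),y,z])
    print("R cols",np.round(R.as_matrix(),3).tolist()); print("pos",P.round(1),"shift now-axes",R.inv().apply(np.array(p)-P).round(1),"shift goal-axes",G.inv().apply(np.array(p)-P).round(1),"rotvec tool",(R.inv()*G).as_rotvec().round(3),"j",s["joints"].round(2),"F",s["force"].round(1),"t",s["time_s"],"g",round(s["grip_width"]*85.4,1))
E
python3 - <<'E'
from h import *
goto([445,-197,135],[.213,.977]); goto([445,-197,135],[-.213,-.977])
E
```

```text
R cols [[0.909, -0.001, 0.417], [-0.417, -0.001, 0.909], [-0.0, -1.0, -0.001]]
pos [218.6 477.1 230.8] shift now-axes [ 486.7   96.2 -518.4] shift goal-axes [ 364.8   95.8 -610.4] rotvec tool [ 0.001 -0.215 -0.   ] j [ 0.92  0.31  1.5   0.    1.33 -0.22] F [ 0.6 -0.2 -0.7] t 0.1 g 85.8
R cols [[0.909, -0.001, 0.417], [-0.417, -0.001, 0.909], [-0.0, -1.0, -0.001]]
pos [218.6 477.1 230.8] shift now-axes [ 486.7   96.2 -518.4] shift goal-axes [-364.8   95.8  610.4] rotvec tool [1.000e-03 2.926e+00 1.000e-03] j [ 0.92  0.31  1.5   0.    1.33 -0.22] F [ 0.6 -0.2 -0.7] t 0.1 g 85.8
```

```bash
python3 -m handwheel '[{"grip":50,"wy":-0.1075},{"grip":50,"wy":-0.1075},{"grip":50,"tx":18,"tz":-30},{"grip":50,"tx":18,"tz":-30},{"grip":50,"tx":18,"tz":-30},{"grip":50,"tx":18,"tz":-30},{"grip":50,"tx":18,"tz":-30},{"grip":50,"tx":18,"tz":-30},{"grip":50,"tx":18,"tz":-30},{"grip":50,"tx":18,"tz":-30}]' 30
python3 -m handwheel '[{"grip":50,"tx":18,"tz":-30},{"grip":50,"tx":18,"tz":-30},{"grip":50,"tx":18,"tz":-30},{"grip":50,"tx":18,"tz":-30},{"grip":50,"tx":18,"tz":-30},{"grip":50,"tx":18,"tz":-30},{"grip":50,"tx":18,"tz":-30},{"grip":50,"tx":18,"tz":-30},{"grip":50,"tx":18,"tz":-30},{"grip":50,"tx":18,"tz":-30}]'
python3 -c "
from h import *
goto([445,-197,135],[.213,.977])"
```

```text
R cols [[0.909, -0.001, 0.417], [-0.417, -0.001, 0.909], [-0.0, -1.0, -0.001]]
pos [218.6 477.1 230.8] shift now-axes [ 486.7   96.2 -518.4] shift goal-axes [ 364.8   95.8 -610.4] rotvec tool [ 0.001 -0.215 -0.   ] j [ 0.92  0.31  1.5   0.    1.33 -0.22] F [ 0.6 -0.2 -0.7] t 0.1 g 85.8invalid input
invalid input
```

```bash
python3 -m handwheel '[{"grip":50,"tx":0,"ty":0,"tz":0,"wx":0,"wy":-0.1075,"wz":0},{"grip":50,"tx":0,"ty":0,"tz":0,"wx":0,"wy":-0.1075,"wz":0},{"grip":50,"tx":18,"ty":0,"tz":-30,"wx":0,"wy":0,"wz":0}]' 30
python3 -c "
from h import *
goto([445,-197,135],[.213,.977])"
```

```text
time_s: 0.35
eef_pos: [229.0, 446.2, 230.5]
ee_rot: [0.704, -0.703, 0.073, -0.072]
force: [0.9, 0.7, -0.4]
grip_width: 0.606
R cols [[0.979, -0.001, 0.204], [-0.204, 0.001, 0.979], [-0.001, -1.0, 0.0]]
pos [229.  446.2 230.5] shift now-axes [ 343.    95.  -585.5] shift goal-axes [ 348.    95.5 -582.4] rotvec tool [-0.     0.009 -0.001] j [ 0.86  0.26  1.57  0.    1.31 -0.5 ] F [ 0.9  0.7 -0.4] t 0.35 g 51.8
```

```bash
python3 -m handwheel '[{"grip":50,"tx":18,"ty":0,"tz":-30,"wx":0,"wy":0,"wz":0},{"grip":50,"tx":18,"ty":0,"tz":-30,"wx":0,"wy":0,"wz":0},{"grip":50,"tx":18,"ty":0,"tz":-30,"wx":0,"wy":0,"wz":0},{"grip":50,"tx":18,"ty":0,"tz":-30,"wx":0,"wy":0,"wz":0},{"grip":50,"tx":18,"ty":0,"tz":-30,"wx":0,"wy":0,"wz":0},{"grip":50,"tx":18,"ty":0,"tz":-30,"wx":0,"wy":0,"wz":0},{"grip":50,"tx":18,"ty":0,"tz":-30,"wx":0,"wy":0,"wz":0},{"grip":50,"tx":18,"ty":0,"tz":-30,"wx":0,"wy":0,"wz":0},{"grip":50,"tx":18,"ty":0,"tz":-30,"wx":0,"wy":0,"wz":0},{"grip":50,"tx":18,"ty":0,"tz":-30,"wx":0,"wy":0,"wz":0}]'
python3 -m handwheel '[{"grip":50,"tx":18,"ty":0,"tz":-30,"wx":0,"wy":0,"wz":0},{"grip":50,"tx":18,"ty":0,"tz":-30,"wx":0,"wy":0,"wz":0},{"grip":50,"tx":18,"ty":0,"tz":-30,"wx":0,"wy":0,"wz":0},{"grip":50,"tx":18,"ty":0,"tz":-30,"wx":0,"wy":0,"wz":0},{"grip":50,"tx":18,"ty":0,"tz":-30,"wx":0,"wy":0,"wz":0},{"grip":50,"tx":18,"ty":0,"tz":-30,"wx":0,"wy":0,"wz":0},{"grip":50,"tx":18,"ty":0,"tz":-30,"wx":0,"wy":0,"wz":0},{"grip":50,"tx":18,"ty":0,"tz":-30,"wx":0,"wy":0,"wz":0},{"grip":50,"tx":0,"ty":0,"tz":0,"wx":0,"wy":0,"wz":0}]'
python3 -c "
from h import *
goto([445,-197,130],[.213,.977])"
```

```text
time_s: 1.18
eef_pos: [341.9, 111.0, 231.3]
ee_rot: [0.703, -0.703, 0.076, -0.076]
force: [1.2, 0.7, -0.8]
grip_width: 0.586
time_s: 1.93
eef_pos: [432.3, -157.1, 230.6]
ee_rot: [-0.703, 0.703, -0.077, 0.077]
force: [1.0, 0.8, -0.2]
grip_width: 0.584
R cols [[0.976, -0.0, 0.217], [-0.217, -0.001, 0.976], [-0.0, -1.0, -0.001]]
pos [ 432.3 -157.1  230.6] shift now-axes [ 21.  100.7 -36.1] shift goal-axes [ 20.9 100.6 -36.2] rotvec tool [ 0.001 -0.004 -0.   ] j [-0.6   0.17  1.68 -0.    1.29 -1.96] F [ 1.   0.8 -0.2] t 1.9333 g 49.9
```

```bash
python3 -m handwheel '[{"grip":50,"tx":10.5,"ty":0,"tz":-18,"wx":0,"wy":0,"wz":0},{"grip":50,"tx":10.5,"ty":0,"tz":-18,"wx":0,"wy":0,"wz":0},{"grip":50,"tx":0,"ty":30,"tz":0,"wx":0,"wy":0,"wz":0},{"grip":50,"tx":0,"ty":30,"tz":0,"wx":0,"wy":0,"wz":0},{"grip":50,"tx":0,"ty":30,"tz":0,"wx":0,"wy":0,"wz":0},{"grip":50,"tx":0,"ty":6,"tz":0,"wx":0,"wy":0,"wz":0},{"grip":50,"tx":0,"ty":0,"tz":0,"wx":0,"wy":0,"wz":0}]'
python3 - <<'E'
from h import *
from rig import eyes
goto([445,-197,88],[.213,.977])
for n,(r,c) in (("scene",(70,215)),("top",(190,270))):
    d=eyes.capture(n); np.savez(n+"1.npz",**d)
    cv2.imwrite(f"pics/{n}1.png",cv2.resize(d["pixels"][r:r+100,c:c+133,::-1],None,fx=4,fy=4,interpolation=cv2.INTER_CUBIC))
E
```

```text
time_s: 2.52
eef_pos: [443.5, -191.5, 134.1]
ee_rot: [0.704, -0.702, 0.077, -0.075]
force: [0.3, 0.6, 1.2]
grip_width: 0.584
R cols [[0.977, -0.003, 0.213], [-0.213, 0.002, 0.977], [-0.004, -1.0, 0.002]]
pos [ 443.5 -191.5  134.1] shift now-axes [ 2.8 46.1 -5.1] shift goal-axes [ 2.6 46.1 -5.1] rotvec tool [-0.002  0.    -0.004] j [-0.65  0.33  1.75  0.    1.07 -2.01] F [0.3 0.6 1.2] t 2.5167 g 49.9
```

```bash
python3 -c "
import cv2,numpy as np
cv2.imwrite('pics/c1.png',np.vstack([cv2.imread('pics/scene1.png'),cv2.imread('pics/top1.png')])[:, :][:600] if 0 else cv2.resize(np.hstack([cv2.imread('pics/scene1.png'),cv2.imread('pics/top1.png')]),None,fx=.75,fy=.75))"
```

```text
(no output)
```

View pics/c1.png

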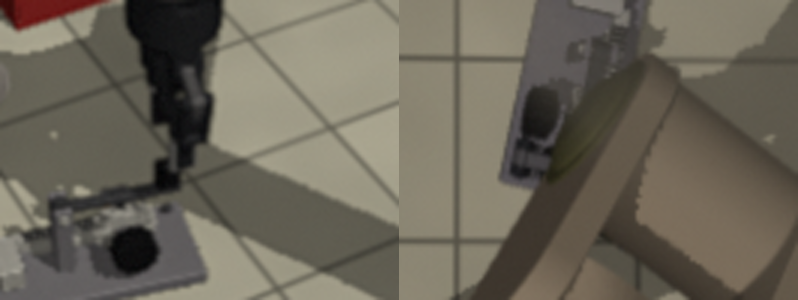

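```bash
python3 -m handwheel '[{"grip":50,"tx":2.7,"ty":0,"tz":-5,"wx":0,"wy":0,"wz":0},{"grip":50,"tx":0,"ty":0,"tz":0,"wx":0,"wy":0,"wz":0},{"grip":50,"tx":0,"ty":16,"tz":0,"wx":0,"wy":0,"wz":0},{"grip":50,"tx":0,"ty":0,"tz":0,"wx":0,"wy":0,"wz":0}]'
python3 -c "
from h import *
goto([445,-197,85],[.213,.977])"
```

```text
time_s: 2.95
eef_pos: [445.4, -197.5, 118.4]
ee_rot: [0.703, -0.703, 0.076, -0.075]
force: [-0.5, 0.2, -1.9]
grip_width: 0.585
R cols [[0.977, -0.001, 0.213], [-0.213, 0.001, 0.977], [-0.001, -1.0, 0.001]]
pos [ 445.4 -197.5  118.4] shift now-axes [-0.4 33.4  0.4] shift goal-axes [-0.5 33.4  0.4] rotvec tool [-0.001 -0.    -0.001] j [-0.66  0.36  1.76 -0.    1.03 -2.01] F [-0.5  0.2 -1.9] t 2.95 g 50.0
```

```bash
python3 -m handwheel '[{"grip":50,"tx":0,"ty":11,"tz":0,"wx":0,"wy":0,"wz":0},{"grip":50,"tx":0,"ty":11,"tz":0,"wx":0,"wy":0,"wz":0},{"grip":50,"tx":0,"ty":11,"tz":0,"wx":0,"wy":0,"wz":0},{"grip":50,"tx":0,"ty":0,"tz":0,"wx":0,"wy":0,"wz":0}]'
python3 -m handwheel '[{"grip":5,"tx":0,"ty":0,"tz":0,"wx":0,"wy":0,"wz":0},{"grip":5,"tx":0,"ty":0,"tz":0,"wx":0,"wy":0,"wz":0},{"grip":5,"tx":0,"ty":0,"tz":0,"wx":0,"wy":0,"wz":0},{"grip":5,"tx":0,"ty":0,"tz":0,"wx":0,"wy":0,"wz":0},{"grip":5,"tx":0,"ty":0,"tz":0,"wx":0,"wy":0,"wz":0},{"grip":5,"tx":0,"ty":0,"tz":0,"wx":0,"wy":0,"wz":0}]' 35
python3 -c "
from h import *
goto([445,-197,85],[.213,.977])"
```

```text
time_s: 3.28
eef_pos: [445.3, -197.4, 85.6]
ee_rot: [0.703, -0.703, 0.076, -0.075]
force: [0.5, -0.1, -1.5]
grip_width: 0.583
time_s: 3.78
eef_pos: [445.9, -199.4, 87.5]
ee_rot: [-0.702, 0.704, -0.075, 0.076]
force: [-4.6, -8.8, 2.3]
grip_width: 0.159
R cols [[0.977, 0.001, 0.213], [-0.213, -0.004, 0.977], [0.002, -1.0, -0.003]]
pos [ 445.9 -199.4   87.5] shift now-axes [-1.4  2.5  2.1] shift goal-axes [-1.4  2.5  2.1] rotvec tool [ 0.003 -0.     0.002] j [-0.66  0.4   1.78 -0.    0.95 -2.01] F [-4.6 -8.8  2.3] t 3.7833 g 13.6
```

```bash
python3 -m handwheel '[{"grip":5,"tx":0,"ty":-4.7,"tz":-2,"wx":0,"wy":0,"wz":0.05},{"grip":5,"tx":0.4,"ty":-4.7,"tz":0,"wx":0,"wy":0,"wz":0.05},{"grip":5,"tx":0.4,"ty":-4.7,"tz":0,"wx":0,"wy":0,"wz":0.05},{"grip":5,"tx":0.4,"ty":-4.7,"tz":0,"wx":0,"wy":0,"wz":0.05},{"grip":5,"tx":0.4,"ty":-4.7,"tz":0,"wx":0,"wy":0,"wz":0.05},{"grip":5,"tx":0.4,"ty":-4.7,"tz":0,"wx":0,"wy":0,"wz":0.05},{"grip":5,"tx":0,"ty":0,"tz":0,"wx":0,"wy":0,"wz":0},{"grip":5,"tx":0,"ty":0,"tz":0,"wx":0,"wy":0,"wz":0}]' 35
python3 - <<'E'
from h import *
from rig import eyes
goto([445,-197,85],[.213,.977])
d=eyes.capture("scene"); np.savez("scene2.npz",**d)
cv2.imwrite(f"pics/scene2.png",cv2.resize(d["pixels"][60:190,170:300,::-1],None,fx=4.5,fy=4.5,interpolation=cv2.INTER_CUBIC))
E
```

```text
time_s: 4.45
eef_pos: [451.0, -201.0, 113.9]
ee_rot: [0.706, -0.684, 0.179, 0.03]
force: [-0.9, -0.8, 0.2]
grip_width: 0.156
R cols [[0.934, -0.287, 0.213], [-0.204, 0.062, 0.977], [-0.294, -0.956, -0.0]]
pos [ 451.  -201.   113.9] shift now-axes [ 2.1 29.6  2.6] shift goal-axes [-6.7 28.9  2.6] rotvec tool [ 0.     0.    -0.298] j [-0.6   0.53  1.53 -0.11  1.36 -1.92] F [-0.9 -0.8  0.2] t 4.45 g 13.3
```

View pics/scene2.png

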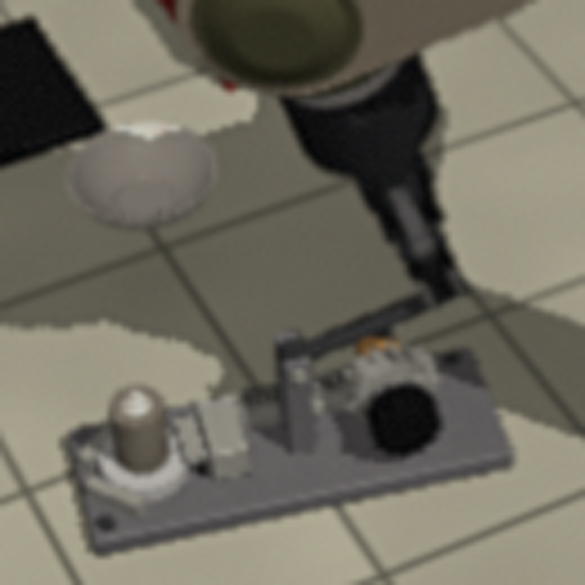

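The pawl is up (bar slanting clear of the wheel, crop (370,320)) and the tab is held at crop (440,290). Now I hold it there while the jaw backs off.

```bash
for i in 1 2 3 4; do python3 -m handwheel '[{"grip":5,"tx":0,"ty":0,"tz":0,"wx":0,"wy":0,"wz":0},{"grip":5,"tx":0,"ty":0,"tz":0,"wx":0,"wy":0,"wz":0},{"grip":5,"tx":0,"ty":0,"tz":0,"wx":0,"wy":0,"wz":0},{"grip":5,"tx":0,"ty":0,"tz":0,"wx":0,"wy":0,"wz":0},{"grip":5,"tx":0,"ty":0,"tz":0,"wx":0,"wy":0,"wz":0},{"grip":5,"tx":0,"ty":0,"tz":0,"wx":0,"wy":0,"wz":0},{"grip":5,"tx":0,"ty":0,"tz":0,"wx":0,"wy":0,"wz":0},{"grip":5,"tx":0,"ty":0,"tz":0,"wx":0,"wy":0,"wz":0},{"grip":5,"tx":0,"ty":0,"tz":0,"wx":0,"wy":0,"wz":0},{"grip":5,"tx":0,"ty":0,"tz":0,"wx":0,"wy":0,"wz":0}]' | head -2; done
python3 - <<'E'
from h import *
from rig import eyes
goto([445,-197,85],[.213,.977])
d=eyes.capture("scene"); np.savez("scene3.npz",**d)
f=lambda a:cv2.resize(a[110:200,175:295,::-1],None,fx=4,fy=3.3*4/3.3,interpolation=cv2.INTER_CUBIC)
e=eyes.capture("top"); np.savez("top3.npz",**e)
cv2.imwrite("pics/scene3.png",np.hstack([f(d["pixels"]),cv2.resize(e["pixels"][140:230,300:370,::-1],None,fx=4,fy=4)]))
E
```

```text
time_s: 5.33
eef_pos: [451.0, -200.9, 113.9]
time_s: 6.17
eef_pos: [450.9, -200.9, 113.9]
time_s: 7.0
eef_pos: [451.0, -200.9, 113.9]
time_s: 7.83
eef_pos: [450.9, -200.9, 113.9]
R cols [[0.934, -0.288, 0.213], [-0.204, 0.063, 0.977], [-0.295, -0.956, -0.0]]
pos [ 450.9 -200.9  113.9] shift now-axes [ 2.2 29.6  2.6] shift goal-axes [-6.6 28.9  2.6] rotvec tool [ 0.    -0.    -0.299] j [-0.6   0.53  1.53 -0.11  1.36 -1.92] F [ 5.1 -3.3 -2.4] t 7.8333 g 13.0
```

View pics/scene3.png

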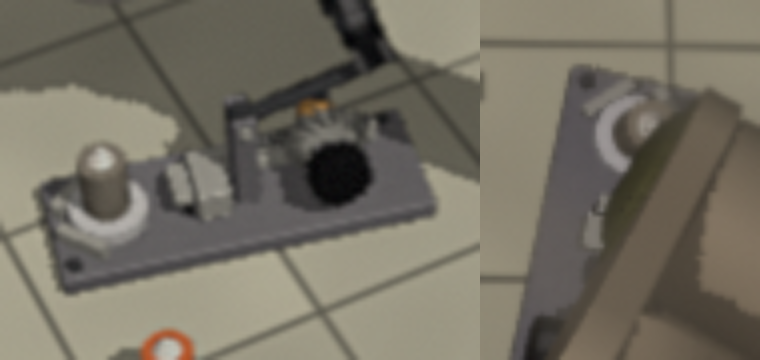

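```bash
python3 -m handwheel '[{"grip":5,"tx":0,"ty":0,"tz":0,"wx":0,"wy":0,"wz":0},{"grip":5,"tx":0,"ty":0,"tz":0,"wx":0,"wy":0,"wz":0},{"grip":5,"tx":0,"ty":0,"tz":0,"wx":0,"wy":0,"wz":0},{"grip":5,"tx":0,"ty":0,"tz":0,"wx":0,"wy":0,"wz":0},{"grip":5,"tx":0,"ty":0,"tz":0,"wx":0,"wy":0,"wz":0},{"grip":5,"tx":0,"ty":0,"tz":0,"wx":0,"wy":0,"wz":0},{"grip":5,"tx":0,"ty":0,"tz":0,"wx":0,"wy":0,"wz":0},{"grip":5,"tx":0,"ty":0,"tz":0,"wx":0,"wy":0,"wz":0}]' | head -2
python3 - <<'E'
from h import *
from rig import eyes
S=load("scene0")
d=eyes.capture("scene"); np.savez("scene4.npz",**d)
b=np.load("scene3.npz")["pixels"]; print("jaw area diff", np.abs(d["pixels"][140:175,205:240].astype(int)-b[140:175,205:240]).max())
f=lambda a:cv2.resize(a[135:180,195:245,::-1],None,fx=7.5,fy=7.5,interpolation=cv2.INTER_CUBIC)
cv2.imwrite("pics/jaw.png",np.hstack([f(S["pixels"]),f(d["pixels"])]))
E
```

```text
time_s: 8.6
eef_pos: [451.0, -200.9, 113.9]
jaw area diff 3
```

View pics/jaw.png

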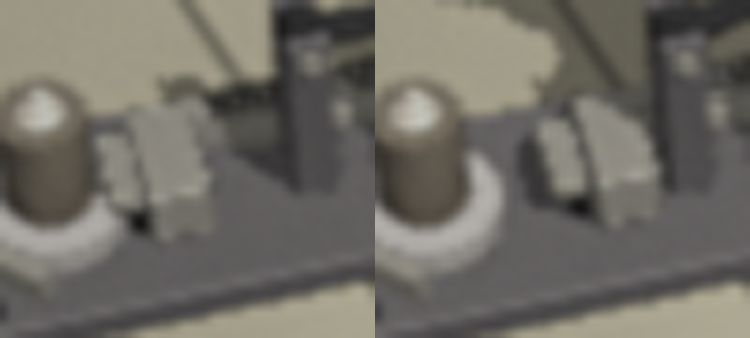

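```bash
python3 - <<'E'
from h import *
S=load("scene0");f=lambda x,y:(195+x/7.5,135+y/7.5)
for a,b in (((153,205),(230,188)),((210,195),(282,178)),((152,236),(232,220))):
    d=onz(S,f(*b),40)-onz(S,f(*a),40); print(d.round(1),np.hypot(*d[:2]).round(1), d[:2]@[-.977,.213])
E
```

```text
[-26.4   5.4   0. ] 27.0 26.961128722793266
[-25.    4.6   0. ] 25.4 25.420188947334644
[-26.9   6.3   0. ] 27.6 27.63149584603095
```

```bash
python3 -m handwheel '[{"grip":5,"tx":-0.15,"ty":4.7,"tz":0,"wx":0,"wy":0,"wz":-0.05},{"grip":5,"tx":-0.15,"ty":4.7,"tz":0,"wx":0,"wy":0,"wz":-0.05},{"grip":5,"tx":-0.15,"ty":4.7,"tz":0,"wx":0,"wy":0,"wz":-0.05},{"grip":5,"tx":-0.15,"ty":4.7,"tz":0,"wx":0,"wy":0,"wz":-0.05},{"grip":5,"tx":-0.15,"ty":4.7,"tz":0,"wx":0,"wy":0,"wz":-0.05},{"grip":5,"tx":0,"ty":3,"tz":0,"wx":0,"wy":0,"wz":-0.05},{"grip":40,"tx":0,"ty":0,"tz":0,"wx":0,"wy":0,"wz":0},{"grip":40,"tx":0,"ty":0,"tz":0,"wx":0,"wy":0,"wz":0},{"grip":40,"tx":0,"ty":0,"tz":0,"wx":0,"wy":0,"wz":0},{"grip":40,"tx":0,"ty":0,"tz":0,"wx":0,"wy":0,"wz":0}]'
python3 -m handwheel '[{"grip":50,"tx":0,"ty":-20,"tz":0,"wx":0,"wy":0,"wz":0},{"grip":50,"tx":0,"ty":-25,"tz":0,"wx":0,"wy":0,"wz":0},{"grip":60,"tx":0,"ty":-25,"tz":0,"wx":0,"wy":0,"wz":0},{"grip":60,"tx":0,"ty":0,"tz":0,"wx":0,"wy":0,"wz":0}]'
python3 - <<'E'
from h import *
from rig import eyes
goto([627,-235,145],[.213,.977])
d=eyes.capture("scene"); np.savez("scene5.npz",**d)
e=eyes.capture("top"); np.savez("top5.npz",**e)
cv2.imwrite("pics/p5.png",np.hstack([cv2.resize(d["pixels"][90:190,175:290,::-1],None,fx=4,fy=4,interpolation=cv2.INTER_CUBIC),cv2.resize(e["pixels"][150:250,295:375,::-1],None,fx=4,fy=4,interpolation=cv2.INTER_CUBIC)]))
E
```

```text
time_s: 9.48
eef_pos: [445.3, -199.5, 88.1]
ee_rot: [0.703, -0.703, 0.076, -0.075]
force: [-0.1, 0.0, 0.1]
grip_width: 0.47
time_s: 9.82
eef_pos: [447.0, -200.6, 162.3]
ee_rot: [-0.702, 0.704, -0.074, 0.078]
force: [0.6, -0.2, 1.0]
grip_width: 0.704
R cols [[0.977, 0.005, 0.213], [-0.213, -0.004, 0.977], [0.006, -1.0, -0.003]]
pos [ 447.  -200.6  162.3] shift now-axes [183.1  18.4   4.8] shift goal-axes [183.2  17.3   4.8] rotvec tool [0.003 0.    0.006] j [-0.66  0.3   1.7  -0.    1.13 -2.02] F [ 0.6 -0.2  1. ] t 9.8167 g 60.1
```

View pics/p5.png

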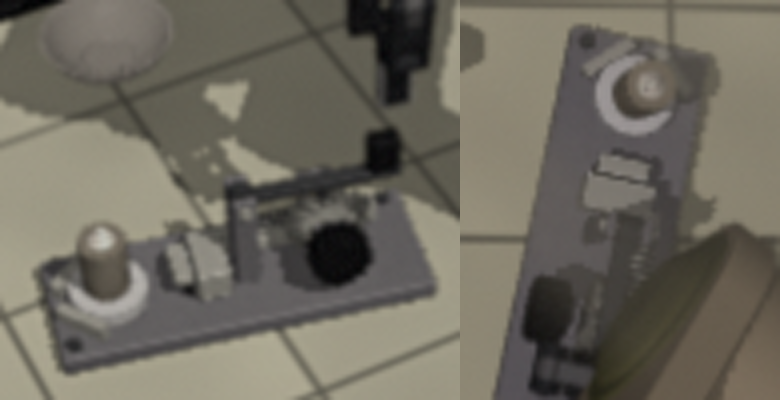

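```bash
python3 - <<'E'
from h import *
T=load("top5");S=load("scene5")
print(onz(T,(337.9,173.6),28))
f=lambda x,y:(175+x/4-.4,90+y/4-.4); g=lambda x,y:(295+(x-460)/4-.4,150+y/4-.4)
# core top edge
print("shell top",tri(T,g(647,83),S,f(102,233)))
for P in ([627,-237,28],[627,-237,70]): print(proj(T,P),proj(S,P), "crop T",(proj(T,P)-[295,150])*4+[460,0],"crop S",(proj(S,P)-[175,90])*4)
E
```

```text
[ 624.71033705 -237.63893479   28.        ]
shell top (array([ 625.10802518, -234.17566299,   79.10669711]), np.float64(0.481797799382522))
[[337.63542877 172.710988  ]] [[201.1510015  161.11300132]] crop T [[630.54171509  90.84395199]] crop S [[104.60400601 284.45200526]]
[[341.62418973 170.10706264]] [[199.44179074 149.92387838]] crop T [[646.49675891  80.42825056]] crop S [[ 97.76716296 239.6955135 ]]
```

```bash
python3 -m handwheel '[{"grip":62,"tx":30,"ty":0,"tz":0.5,"wx":0,"wy":0,"wz":0},{"grip":62,"tx":30,"ty":0,"tz":0.5,"wx":0,"wy":0,"wz":0},{"grip":62,"tx":30,"ty":0,"tz":0.5,"wx":0,"wy":0,"wz":0},{"grip":62,"tx":30,"ty":0,"tz":0.5,"wx":0,"wy":0,"wz":0},{"grip":62,"tx":30,"ty":0,"tz":0.5,"wx":0,"wy":0,"wz":0},{"grip":62,"tx":30,"ty":0,"tz":0.5,"wx":0,"wy":0,"wz":0},{"grip":62,"tx":0,"ty":20,"tz":0,"wx":0,"wy":0,"wz":0},{"grip":62,"tx":0,"ty":20,"tz":0,"wx":0,"wy":0,"wz":0},{"grip":62,"tx":0,"ty":0,"tz":0,"wx":0,"wy":0,"wz":0},{"grip":62,"tx":0,"ty":0,"tz":0,"wx":0,"wy":0,"wz":0}]'
python3 - <<'E'
from h import *
goto([625.5,-236.5,35],[.213,.977])
E
```

```text
time_s: 10.75
eef_pos: [621.1, -234.5, 116.2]
ee_rot: [0.704, -0.702, 0.077, -0.074]
force: [0.3, 0.2, 1.4]
grip_width: 0.725
R cols [[0.977, -0.004, 0.213], [-0.213, 0.002, 0.977], [-0.004, -1.0, 0.001]]
pos [ 621.1 -234.5  116.2] shift now-axes [ 5.1 81.2 -1.1] shift goal-axes [ 4.8 81.2 -1. ] rotvec tool [-0.001 -0.    -0.004] j [-0.54  0.72  1.17 -0.    1.26 -1.89] F [0.3 0.2 1.4] t 10.75 g 61.9
```

```bash
python3 -m handwheel '[{"grip":62,"tx":5,"ty":0,"tz":-1,"wx":0,"wy":0,"wz":-0.004},{"grip":62,"tx":0,"ty":15,"tz":0,"wx":0,"wy":0,"wz":0},{"grip":62,"tx":0,"ty":15,"tz":0,"wx":0,"wy":0,"wz":0},{"grip":62,"tx":0,"ty":0,"tz":0,"wx":0,"wy":0,"wz":0}]'
python3 - <<'E'
from h import *
goto([625.5,-236.5,35],[.213,.977])
from rig import eyes
d=eyes.capture("scene")
e=eyes.capture("top")
cv2.imwrite("pics/p6.png",np.hstack([cv2.resize(d["pixels"][90:190,165:280,::-1],None,fx=4,fy=4,interpolation=cv2.INTER_CUBIC),cv2.resize(e["pixels"][130:230,295:375,::-1],None,fx=4,fy=4,interpolation=cv2.INTER_CUBIC)]))
E
```

```text
time_s: 11.08
eef_pos: [626.0, -236.9, 86.6]
ee_rot: [0.703, -0.703, 0.075, -0.076]
force: [0.2, 0.5, -1.1]
grip_width: 0.725
R cols [[0.977, 0.002, 0.213], [-0.213, 0.001, 0.977], [0.001, -1.0, 0.001]]
pos [ 626.  -236.9   86.6] shift now-axes [-0.7 51.5  0.2] shift goal-axes [-0.6 51.6  0.3] rotvec tool [-0.001 -0.     0.001] j [-0.54  0.76  1.18  0.    1.2  -1.89] F [ 0.2  0.5 -1.1] t 11.0833 g 61.9
```

View pics/p6.png

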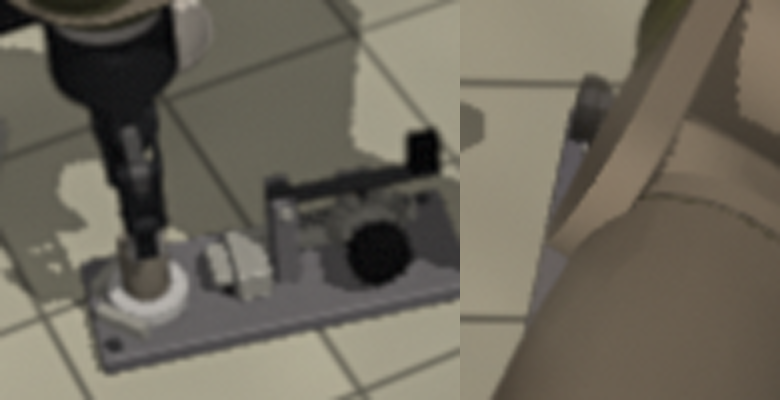

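```bash
python3 -m handwheel '[{"grip":62,"tx":0,"ty":12,"tz":0,"wx":0,"wy":0,"wz":0},{"grip":62,"tx":0,"ty":12,"tz":0,"wx":0,"wy":0,"wz":0},{"grip":62,"tx":0,"ty":12,"tz":0,"wx":0,"wy":0,"wz":0},{"grip":62,"tx":0,"ty":12,"tz":0,"wx":0,"wy":0,"wz":0},{"grip":62,"tx":0,"ty":0,"tz":0,"wx":0,"wy":0,"wz":0}]'
python3 -m handwheel '[{"grip":25,"tx":0,"ty":0,"tz":0,"wx":0,"wy":0,"wz":0},{"grip":25,"tx":0,"ty":0,"tz":0,"wx":0,"wy":0,"wz":0},{"grip":25,"tx":0,"ty":0,"tz":0,"wx":0,"wy":0,"wz":0},{"grip":25,"tx":0,"ty":0,"tz":0,"wx":0,"wy":0,"wz":0},{"grip":25,"tx":0,"ty":0,"tz":0,"wx":0,"wy":0,"wz":0},{"grip":25,"tx":0,"ty":0,"tz":0,"wx":0,"wy":0,"wz":0}]' 35
```

```text
time_s: 11.6
eef_pos: [625.5, -236.4, 36.5]
ee_rot: [0.704, -0.702, 0.076, -0.076]
force: [-0.7, 0.5, -0.9]
grip_width: 0.723
time_s: 12.1
eef_pos: [627.0, -237.7, 40.9]
ee_rot: [-0.703, 0.704, -0.074, 0.078]
force: [-1.7, -2.7, 4.5]
grip_width: 0.36
```

```bash
python3 -m handwheel '[{"grip":25,"tx":0,"ty":-5,"tz":0,"wx":0,"wy":0,"wz":0},{"grip":25,"tx":0,"ty":-10,"tz":0,"wx":0,"wy":0,"wz":0},{"grip":25,"tx":0,"ty":-10,"tz":0,"wx":0,"wy":0,"wz":0},{"grip":25,"tx":0,"ty":-15,"tz":0,"wx":0,"wy":0,"wz":0},{"grip":25,"tx":0,"ty":-15,"tz":0,"wx":0,"wy":0,"wz":0},{"grip":25,"tx":0,"ty":0,"tz":0,"wx":0,"wy":0,"wz":0},{"grip":25,"tx":0,"ty":0,"tz":0,"wx":0,"wy":0,"wz":0}]' 45
python3 - <<'E'
from h import *
goto([625.5,-236.5,35],[.213,.977])
from rig import eyes
d=eyes.capture("scene");np.savez("scene7.npz",**d)
cv2.imwrite("pics/p7.png",cv2.resize(d["pixels"][70:190,155:290,::-1],None,fx=5,fy=5,interpolation=cv2.INTER_CUBIC))
E
```

```text
time_s: 12.68
eef_pos: [627.0, -237.1, 96.1]
ee_rot: [-0.703, 0.703, -0.074, 0.078]
force: [-0.4, 0.7, -1.9]
grip_width: 0.363
R cols [[0.977, 0.006, 0.213], [-0.213, -0.002, 0.977], [0.006, -1.0, -0.0]]
pos [ 627.  -237.1   96.1] shift now-axes [-1.9 61.   0.3] shift goal-axes [-1.6 61.1  0.3] rotvec tool [0.    0.    0.006] j [-0.54  0.75  1.17  0.    1.22 -1.89] F [-0.4  0.7 -1.9] t 12.6833 g 31.0
```

View pics/p7.png

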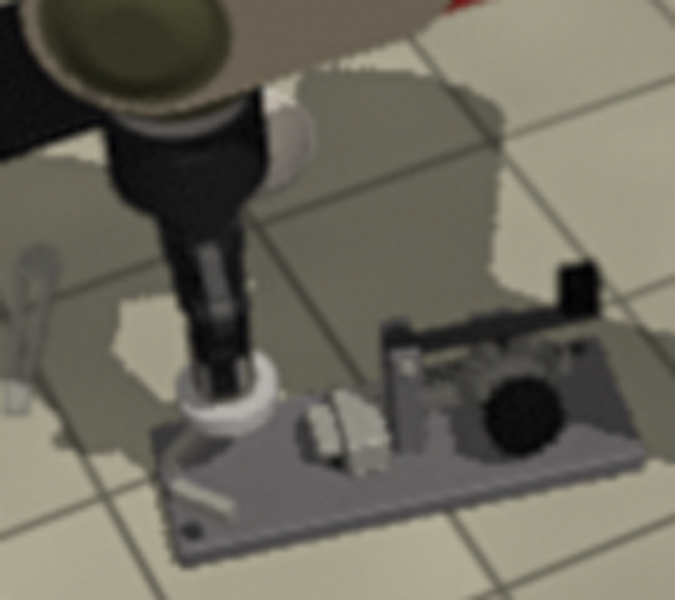

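```bash
python3 -c "
from h import *
S=load('scene7')
for z in (80,83,86): print(onz(S,(155+228/5-.4,70+392/5-.4),z))"
python3 -m handwheel '[{"grip":25,"tx":0,"ty":-15,"tz":0,"wx":0,"wy":0,"wz":-0.006},{"grip":25,"tx":0,"ty":-25,"tz":0,"wx":0,"wy":0,"wz":0},{"grip":25,"tx":0,"ty":-25,"tz":0,"wx":0,"wy":0,"wz":0},{"grip":25,"tx":0,"ty":-15,"tz":0,"wx":0,"wy":-0.05,"wz":0},{"grip":25,"tx":0,"ty":0,"tz":0,"wx":0,"wy":-0.05,"wz":0},{"grip":25,"tx":-4,"ty":0,"tz":10,"wx":0,"wy":0,"wz":0},{"grip":25,"tx":-8,"ty":0,"tz":18,"wx":0,"wy":0,"wz":0},{"grip":25,"tx":-11,"ty":0,"tz":25,"wx":0,"wy":0,"wz":0},{"grip":25,"tx":-11,"ty":0,"tz":25,"wx":0,"wy":0,"wz":0},{"grip":25,"tx":-11,"ty":0,"tz":25,"wx":0,"wy":0,"wz":0}]'
python3 -m handwheel '[{"grip":25,"tx":-11,"ty":0,"tz":25,"wx":0,"wy":0,"wz":0},{"grip":25,"tx":-11,"ty":0,"tz":25,"wx":0,"wy":0,"wz":0},{"grip":25,"tx":-11,"ty":0,"tz":25,"wx":0,"wy":0,"wz":0},{"grip":25,"tx":-11,"ty":0,"tz":25,"wx":0,"wy":0,"wz":0},{"grip":25,"tx":-11,"ty":0,"tz":25,"wx":0,"wy":0,"wz":0},{"grip":25,"tx":-11,"ty":0,"tz":25,"wx":0,"wy":0,"wz":0},{"grip":25,"tx":-11,"ty":0,"tz":25,"wx":0,"wy":0,"wz":0},{"grip":25,"tx":-11,"ty":0,"tz":25,"wx":0,"wy":0,"wz":0},{"grip":25,"tx":-8,"ty":0,"tz":18,"wx":0,"wy":0,"wz":0},{"grip":25,"tx":-4,"ty":0,"tz":10,"wx":0,"wy":0,"wz":0}]'
python3 -c "
from h import *
goto([486,223,150],[.115,.993])"
```

```text
[ 625.52550989 -232.92694596   80.        ]
[ 626.38960197 -230.12306      83.        ]
[ 627.25369406 -227.31917404   86.        ]
time_s: 13.57
eef_pos: [592.3, -128.3, 174.7]
ee_rot: [-0.705, 0.706, -0.037, 0.044]
force: [0.4, 0.3, -1.6]
grip_width: 0.358
time_s: 14.4
eef_pos: [518.9, 110.5, 173.7]
ee_rot: [-0.706, 0.706, -0.037, 0.043]
force: [0.2, -0.4, -1.9]
grip_width: 0.359
R cols [[0.994, 0.01, 0.113], [-0.113, -0.002, 0.994], [0.01, -1.0, -0.001]]
pos [518.9 110.5 173.7] shift now-axes [-45.6  23.2 108.1] shift goal-axes [-45.6  23.7 108. ] rotvec tool [0.001 0.002 0.01 ] j [-0.01  0.37  1.57 -0.    1.19 -1.47] F [ 0.2 -0.4 -1.9] t 14.4 g 30.7
```

```bash
python3 -m handwheel '[{"grip":25,"tx":-8,"ty":0,"tz":19,"wx":0,"wy":0,"wz":0.01},{"grip":25,"tx":-10,"ty":0,"tz":25,"wx":0,"wy":0,"wz":0},{"grip":25,"tx":-10,"ty":0,"tz":25,"wx":0,"wy":0,"wz":0},{"grip":25,"tx":-10,"ty":0,"tz":21,"wx":0,"wy":0,"wz":0},{"grip":25,"tx":-5,"ty":0,"tz":12,"wx":0,"wy":0,"wz":0},{"grip":25,"tx":-2,"ty":0,"tz":4,"wx":0,"wy":0,"wz":0},{"grip":25,"tx":0,"ty":0,"tz":0,"wx":0,"wy":0,"wz":0},{"grip":25,"tx":0,"ty":0,"tz":0,"wx":0,"wy":0,"wz":0}]'
python3 -c "
from h import *
goto([486,223,60],[.115,.993])"
```

```text
time_s: 15.07
eef_pos: [487.7, 218.1, 173.1]
ee_rot: [-0.705, 0.706, -0.041, 0.041]
force: [-0.3, -0.6, -1.7]
grip_width: 0.36
R cols [[0.993, -0.0, 0.115], [-0.115, -0.001, 0.993], [0.0, -1.0, -0.001]]
pos [487.7 218.1 173.1] shift now-axes [ -2.2 113.1   4.8] shift goal-axes [ -2.2 113.1   4.7] rotvec tool [0.001 0.    0.   ] j [ 0.2   0.39  1.55 -0.    1.2  -1.25] F [-0.3 -0.6 -1.7] t 15.0667 g 30.8
```

```bash
python3 -m handwheel '[{"grip":25,"tx":-2,"ty":15,"tz":4.7,"wx":0,"wy":0,"wz":0},{"grip":25,"tx":0,"ty":25,"tz":0,"wx":0,"wy":0,"wz":0},{"grip":25,"tx":0,"ty":25,"tz":0,"wx":0,"wy":0,"wz":0},{"grip":25,"tx":0,"ty":25,"tz":0,"wx":0,"wy":0,"wz":0},{"grip":25,"tx":0,"ty":15,"tz":0,"wx":0,"wy":0,"wz":0},{"grip":25,"tx":0,"ty":8,"tz":0,"wx":0,"wy":0,"wz":0},{"grip":25,"tx":0,"ty":0,"tz":0,"wx":0,"wy":0,"wz":0},{"grip":25,"tx":0,"ty":0,"tz":0,"wx":0,"wy":0,"wz":0}]'
python3 - <<'E'
from h import *
goto([486,223,30],[.115,.993])
from rig import eyes
d=eyes.capture("scene");np.savez("scene8.npz",**d);e=eyes.capture("top")
cv2.imwrite("pics/p8.png",np.hstack([cv2.resize(d["pixels"][220:340,235:390,::-1],None,fx=3,fy=3,interpolation=cv2.INTER_CUBIC),cv2.resize(e["pixels"][140:260,110:220,::-1],None,fx=3,fy=3,interpolation=cv2.INTER_CUBIC)]))
E
```

```text
time_s: 15.73
eef_pos: [486.4, 223.2, 60.7]
ee_rot: [-0.706, 0.706, -0.041, 0.041]
force: [0.0, -0.3, -1.7]
grip_width: 0.363
R cols [[0.993, 0.001, 0.115], [-0.115, -0.001, 0.993], [0.001, -1.0, -0.001]]
pos [486.4 223.2  60.7] shift now-axes [-0.4 30.7 -0.2] shift goal-axes [-0.4 30.7 -0.2] rotvec tool [ 0.001 -0.     0.001] j [ 0.21  0.53  1.66 -0.    0.95 -1.24] F [ 0.  -0.3 -1.7] t 15.7333 g 31.0
```

View pics/p8.png

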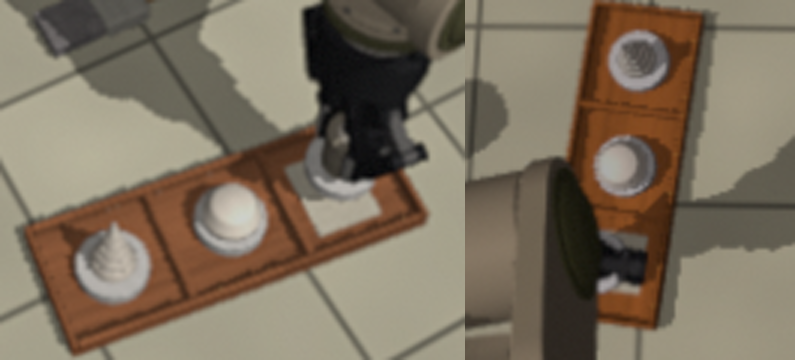

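```bash
python3 -m handwheel '[{"grip":25,"tx":0,"ty":10,"tz":0,"wx":0,"wy":0,"wz":0},{"grip":25,"tx":0,"ty":8,"tz":0,"wx":0,"wy":0,"wz":0},{"grip":25,"tx":0,"ty":6,"tz":0,"wx":0,"wy":0,"wz":0},{"grip":25,"tx":0,"ty":0,"tz":0,"wx":0,"wy":0,"wz":0},{"grip":25,"tx":0,"ty":0,"tz":0,"wx":0,"wy":0,"wz":0}]'
python3 -m handwheel '[{"grip":25,"tx":0,"ty":2,"tz":0,"wx":0,"wy":0,"wz":0},{"grip":25,"tx":0,"ty":2,"tz":0,"wx":0,"wy":0,"wz":0},{"grip":25,"tx":0,"ty":0,"tz":0,"wx":0,"wy":0,"wz":0},{"grip":25,"tx":0,"ty":0,"tz":0,"wx":0,"wy":0,"wz":0}]'
```

```text
time_s: 16.25
eef_pos: [485.5, 223.7, 35.6]
ee_rot: [-0.705, 0.706, -0.041, 0.04]
force: [0.0, 0.6, -1.6]
grip_width: 0.357
time_s: 16.58
eef_pos: [485.8, 223.7, 32.1]
ee_rot: [-0.706, 0.706, -0.041, 0.041]
force: [0.1, 0.5, -1.5]
grip_width: 0.36
```

```bash
python3 -m handwheel '[{"grip":25,"tx":0,"ty":1.5,"tz":0,"wx":0,"wy":0,"wz":0},{"grip":25,"tx":0,"ty":0,"tz":0,"wx":0,"wy":0,"wz":0},{"grip":25,"tx":0,"ty":0,"tz":0,"wx":0,"wy":0,"wz":0}]'
python3 -m handwheel '[{"grip":25,"tx":0,"ty":1.5,"tz":0,"wx":0,"wy":0,"wz":0},{"grip":25,"tx":0,"ty":0,"tz":0,"wx":0,"wy":0,"wz":0},{"grip":25,"tx":0,"ty":0,"tz":0,"wx":0,"wy":0,"wz":0}]'
```

```text
time_s: 16.83
eef_pos: [485.8, 223.7, 30.6]
ee_rot: [-0.706, 0.706, -0.041, 0.041]
force: [0.2, -0.3, -2.8]
grip_width: 0.358
time_s: 17.08
eef_pos: [485.9, 223.7, 29.9]
ee_rot: [-0.706, 0.706, -0.04, 0.041]
force: [-2.6, -1.3, 6.9]
grip_width: 0.363
```

```bash
python3 -m handwheel '[{"grip":36,"tx":0,"ty":0,"tz":0,"wx":0,"wy":0,"wz":0},{"grip":36,"tx":0,"ty":0,"tz":0,"wx":0,"wy":0,"wz":0},{"grip":42,"tx":0,"ty":0,"tz":0,"wx":0,"wy":0,"wz":0},{"grip":50,"tx":0,"ty":0,"tz":0,"wx":0,"wy":0,"wz":0},{"grip":58,"tx":0,"ty":0,"tz":0,"wx":0,"wy":0,"wz":0},{"grip":58,"tx":0,"ty":0,"tz":0,"wx":0,"wy":0,"wz":0},{"grip":58,"tx":0,"ty":0,"tz":0,"wx":0,"wy":0,"wz":0}]'
python3 -m handwheel '[{"grip":58,"tx":0,"ty":-10,"tz":0,"wx":0,"wy":0,"wz":0},{"grip":58,"tx":0,"ty":-20,"tz":0,"wx":0,"wy":0,"wz":0},{"grip":58,"tx":0,"ty":-30,"tz":0,"wx":0,"wy":0,"wz":0},{"grip":58,"tx":0,"ty":-40,"tz":0,"wx":0,"wy":0,"wz":0},{"grip":58,"tx":0,"ty":-40,"tz":0,"wx":0,"wy":0,"wz":0},{"grip":58,"tx":-35,"ty":0,"tz":0,"wx":0,"wy":0,"wz":0},{"grip":58,"tx":-35,"ty":0,"tz":0,"wx":0,"wy":0,"wz":0},{"grip":58,"tx":0,"ty":0,"tz":0,"wx":0,"wy":0,"wz":0},{"grip":58,"tx":0,"ty":0,"tz":0,"wx":0,"wy":0,"wz":0}]'
python3 - <<'E'
from h import *
from rig import eyes
d=eyes.capture("scene");np.savez("scene9.npz",**d);e=eyes.capture("top");np.savez("top9.npz",**e)
cv2.imwrite("pics/p9.png",np.hstack([cv2.resize(d["pixels"][220:340,235:390,::-1],None,fx=3,fy=3,interpolation=cv2.INTER_CUBIC),cv2.resize(e["pixels"][140:260,110:220,::-1],None,fx=3,fy=3,interpolation=cv2.INTER_CUBIC)]))
cv2.imwrite("pics/p9b.png",np.hstack([cv2.resize(d["pixels"][110:190,175:295,::-1],None,fx=4,fy=4,interpolation=cv2.INTER_CUBIC),cv2.resize(e["pixels"][150:230,300:370,::-1],None,fx=4,fy=4,interpolation=cv2.INTER_CUBIC)]))
E
```

```text
time_s: 17.67
eef_pos: [485.8, 223.7, 29.0]
ee_rot: [-0.706, 0.706, -0.041, 0.041]
force: [-0.4, 0.4, -0.1]
grip_width: 0.686
time_s: 18.42
eef_pos: [415.3, 232.1, 170.2]
ee_rot: [-0.706, 0.706, -0.04, 0.041]
force: [0.6, 0.4, 0.8]
grip_width: 0.678
```

View pics/p9.png

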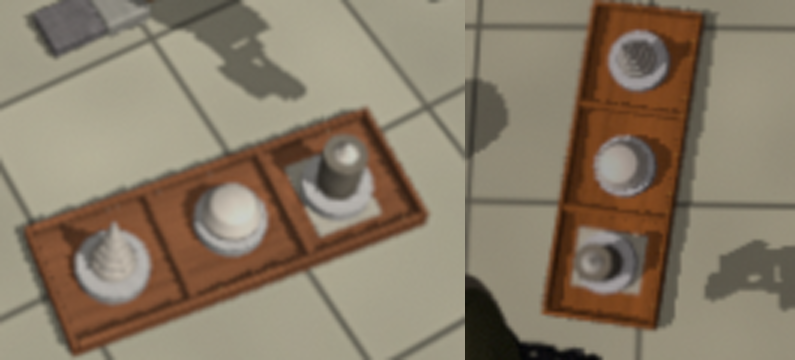

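View pics/p9b.png

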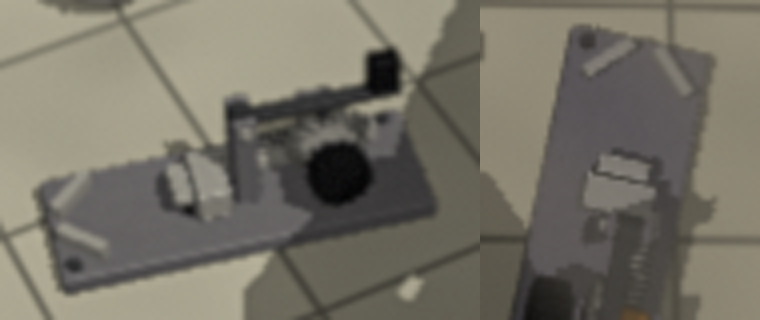

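```bash
python3 - <<'E'
from h import *
from rig import ctrl
T=load("top9"); print(onz(T,(110+(609-465)/3-.3,140+262/3-.3),17), sense()["force"].round(1), sense()["time_s"])
print(ctrl.finish_job())
E
```

```text
[484.24494067 219.10703697  17.        ] [-0.   0.3 -0.5] 18.5167
the job is handed in; nothing more can be done
None
```

I handed the job in at 18.5 s. `finish_job` gives no verdict, so what follows rests on my own checks.

**What I did:** I gripped the pawl's thumb tab, lifted it about 0.3 rad and held it for about 4 s, with the specimen still in its nest. I then lowered the pawl and let go. I took the limestone specimen by its core, carried it over and set it down on the card in the empty compartment. The wrist force rose to about 7 N as it touched the floor. I then opened the fingers and drew clear.

**Last checks:**
- **Jaw:** the pictures put it about 25 to 28 mm back from where it started, against a full travel of 26 mm. It had stopped moving before I lowered the pawl. It still looked fully back in the last picture, though I did not measure it again.
- **Specimen:** it stands upright on the card. Its disc centre measured at (484, 219) mm, about 4 mm from the card centre at (486, 223).
- **Other shells:** both stand upright and look unmoved in the pictures. I did not measure their positions.
- **Robot:** it is clear of everything, and the wrist force reads about zero.

**Disagreements:**
- The scene and top cameras differed by up to about 8 mm in y on the disc in the nest, because the core hides part of the disc. I went by the top camera and the tab, and the grasp closed centred.
- The tool rose about 2 to 4 mm as the fingers closed, so I judged the set-down by contact force.
- Two early move calls were refused because some row keys were left out. They moved nothing.

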